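Push the taped carton through the dispatch gate

ROBOT

A 6-joint arm with a two-finger parallel gripper is mounted at the origin on the work surface. World frame = base frame: x ahead of the robot, y to its left, z up, the work surface at z = 0. Lengths are in m, angles in rad, forces in N, time in s.
With the tool pointing down it reaches from about 0.375 to 0.975 m from the base axis. Payload 3.8 kg.
Tool frame: the origin (TCP) lies midway between the tips of the shut fingers; the grasp point (between the pads) lies env.tcp_to_grasp behind it (env.tcp_to_grasp is the distance from the TCP to the grasp point, in m); z points along the fingers, x is the direction in which the jaws open and shut, and the axes are right-handed (so a half turn about z gives the same grasp; the last joint's range is limited). The gripper opens to 85 mm and grips with 20 to 120 N. Pads are 22 mm wide; open, the fingers measure 114 mm over their backs; the gripper's body (76 mm by 85 mm) begins 54 mm behind the grasp point. The pads swing forward as they close: fully open they stand 13 mm farther back than shut.
Start: joints at [-1.137, 0.264, 1.604, -0, 1.274, -0.037], TCP at [0.306, -0.602, 0.231] pointing down, gripper open.
Joint ranges: [-2.63, 2.63], [-0.94, 2.18], [0.31, 2.57], [-1.31, 4.45], [0, 2.66], [-2.55, 2.55]. Speed limits (rad/s): [2.57, 2.57, 3.14, 3.14, 3.14, 3.14].

INTERFACE

Orientations are given as a unit quaternion [w, x, y, z].
In Python, from plant import env, cams gives the robot as it stands.
- The arm moves only by the tool send_rows, never from a script. Its argument "rows" is a list of rows, each a list of 2 entries, a list of its own where there are three numbers: the shift along the world's x, y, z in units of 300 mm (1.0 is 300 mm), then the turn about the world's z in units of 0.5 rad (1.0 is 0.5 rad). In form: [[[tx, ty, tz], turn], ...]. A call has 1 to 12 rows; each row is the pose to reach, as a shift and turn from the pose commanded when the call began; what a row does not reach only later rows make up. A row lasts 1/10 s, in which the tool goes at most 50 mm and 8.59 degrees, less where a joint would pass 70% of its speed; a pose out of reach is approached as far as the arm can. A call with a number of a shift or a turn outside -1 to 1 is refused whole. A call with a gripper value outside its range is refused whole. "grip" is the opening, from -1 (shut) to 1 (fully open), set as the call begins (left out, the last holds). The fingers move at their own pace and stop on an object; "force" is the grip in N (left out, the last holds). Time passes only in rows, so rows that repeat a pose let the fingers close. It gives the time, the measured TCP pose, the force and the opening at its end, in the units of the state.
- env.get_obs(): the state, without advancing time (a new reading comes with each control period).
- cams.get_image(name): name is "scene" or "side" or "wrist"; returns a dict with "color" (420x560x3 uint8, red, green, blue), "depth" (420x560 float32, m along the optical axis (not along the pixel's ray), 0 where there is no reading), "mtx" (3x3 intrinsics, pixels), "k1" (the pictures are not rectified: a ray, as slopes to the right and down, at radius r is drawn at 1 + k1 r^2 times it, then the intrinsics apply), "position" and "attitude" of the camera in the world; the wrist camera has in their place "T_tool_cam" (4x4, takes a point from camera to tool coordinates, whose origin is the TCP and whose axes are the tool frame's). Camera axes: x right, y up, looking along -z (the intrinsics and any distortion apply to the point x, -y, -z); pixel columns grow to the right and rows downward; lengths in m; the calibration is good to about 2 mm. A picture is of the moment at which its call begins: read the wrist's pose just before it.
- env.job_done(): hands the job in, once; it reports no verdict.
The state is a dict: "time_s": time; "joints": joint angles; "qd": joint speeds; "effort": joint torques, N m; "tcp_pos": TCP position; "orientation": TCP orientation; "ft_force": force on the tool from outside, world axes, zero at the start; "moment": the same for the moment, N m; "finger_gap": finger opening in m.
Only numpy, scipy, OpenCV 4.12 (cv2) and the standard library are available. Lean on these libraries where they do the work, as an engineer would, in place of code of your own. Each camera call takes 0.05 s, during which the arm holds its last target.

TASK

Push the carton with the red tape along the bench, narrow end first, through the gap between the two short steel posts and on until it is squarely up against the yellow stop plate, wholly past the posts. Only push it: keep it flat on the bench, never lift or tip it, and leave everything else on the bench where it is. Then take the hand away.

Things in the scene. Friction and masses are not known exactly. Their poses are not given: they have to be found in the camera images.
- carton: Closed cardboard carton, red tape along the middle of its top and down both narrow ends; loose, 0.25 to 0.5 kg. 88 mm wide (x), 116 mm long (y, along the tape), 45 mm high. Origin: centre of its underside. The same either way round. Starts on the gate's -y side, its y axis within 0.6 rad of the gate's, up to 15 cm to either side of the centre line.
- gate: Gate, fixed to the bench. +y is the direction of travel. Origin: on the bench, mid-gap. Two dark steel posts with yellow caps, each 28 (x) by 36 (y) by 45 mm high, centred at x = -61 and +61, y = 0 mm: the clear gap is 94 mm wide. Beyond them stands the yellow stop plate; green lines on the bench between are only flat markings.
- stop_face (a point): Centre of the near face of the yellow stop plate (fixed, 120 mm wide, 40 mm high, 10 mm thick), 20 mm above the bench, 150 mm along +y from the gate's origin. Against it the carton's origin is at y = +92 mm in the gate's frame.
- tub_white: Bystander: clear tub with blue band and white lid, 62 mm across, 76 mm high, standing just beside the gate's bay (gate's +x side). Origin: centre of its underside.
- tub_blue: Bystander: the same tub with a blue lid, standing clear of the work. Origin: centre of its underside.
- tub_black: Bystander: the same tub with a black lid, standing clear of the work. Origin: centre of its underside.
- plain_box: Bystander: small plain carton 50 x 70 x 40 mm high with a white label and no tape, just beside the gate's bay (gate's -x side). Origin: centre of its underside.
- tape_roll: Bystander: orange roll of packing tape lying flat, 90 mm across, 45 mm high, near the robot on its right. Origin: centre of its underside.
- cutter: Bystander: yellow box cutter lying flat, 100 x 32 x 20 mm, lying clear of the work. Origin: centre of its underside.
Mind the look-alikes: they are no part of the job. What is shaped like the carton but pink is not meant. Several things look just like the gate: the one meant starts nearest to the robot's base.

How it is judged:
By the outcome, as a careful person would: the job done as asked, in the order asked, and still so for the second after the job is handed in, with the robot touching nothing.
It also fails if it takes over 48 s, if anything falls off the work surface, if the arm or the gripper's body presses on something with over 40 N, if the wrist force passes 120 N, or if a joint passes its speed limit or range.

## Working session

There is one attempt and no reset: what is moved stays moved. The work goes in short steps, Python scripts to look and compute and a tool call to move; the robot and the scene stay as the last step left them, time stands still between calls to the robot, and variables do not carry over. Pictures are saved under pics/ and viewed, and the job is handed in when it is done.

Besides the shell and the picture viewer there is one more tool, called after "Request:" as name(argument=value, ...) on one line, values as JSON. send_rows: Moves the arm, as the interface text tells. Its arguments: {"type":"object","properties":{"rows":{"type":"array","items":{"type":"array"}},"grip":{"type":"number"},"force":{"type":"number"}},"required":["rows"]}

```bash
ls; mkdir -p pics
python3 - <<'E'
from plant import env,cams
import cv2
o=env.get_obs(); print(o); print(env.tcp_to_grasp)
for n in ["scene","side"]:
    d=cams.get_image(n); cv2.imwrite(f"pics/{n}0.png",d["color"][:,:,::-1]); print(n,d["mtx"],d["k1"],d["position"],d["attitude"])
E
```

```text
pics
{'time_s': 0.0, 'joints': array([-1.13687585e+00,  2.64800872e-01,  1.60535433e+00,  2.34471813e-05,
        1.27365510e+00, -3.69143153e-02]), 'qd': array([-0.00017016,  0.00256477, -0.0005023 , -0.00145685, -0.00140674,
       -0.00035337]), 'effort': array([-2.16964036e-03, -5.15121174e+01, -3.67316508e+01,  6.50673269e-05,
        1.29159409e-02,  2.27024697e-05]), 'tcp_pos': array([ 0.30590022, -0.60091394,  0.22994046]), 'orientation': array([-6.23372874e-04,  8.52532249e-01, -5.22673450e-01, -9.17071269e-04]), 'ft_force': array([ 0.58093984, -0.09726601,  0.53268585]), 'moment': array([ 0.07835149, -0.03305291,  0.0191178 ]), 'finger_gap': 0.0854051243871034}
0.0187
scene [[413.46985958   0.         279.86332699]
 [  0.         413.46985958 214.13334679]
 [  0.           0.           1.        ]] -0.04673188931821331 [1.28734776 0.12569679 0.78973765] [0.5684842  0.23267868 0.28820904 0.73458961]
side [[453.78996824   0.         278.65533039]
 [  0.         453.78996824 201.20052154]
 [  0.           0.           1.        ]] -0.14844057859376833 [0.35046723 0.64068777 0.90684946] [-0.16811596 -0.05001316  0.3329179   0.92649953]
```

View pics/scene0.png

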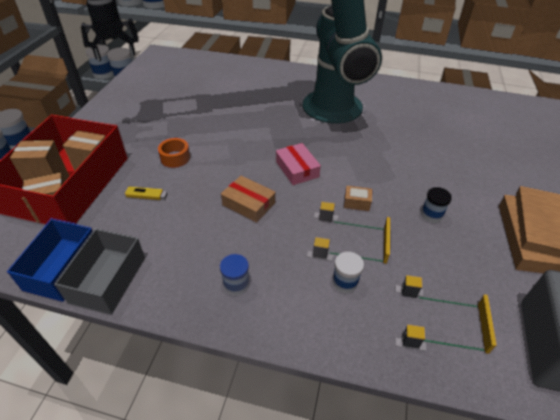

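View pics/side0.png

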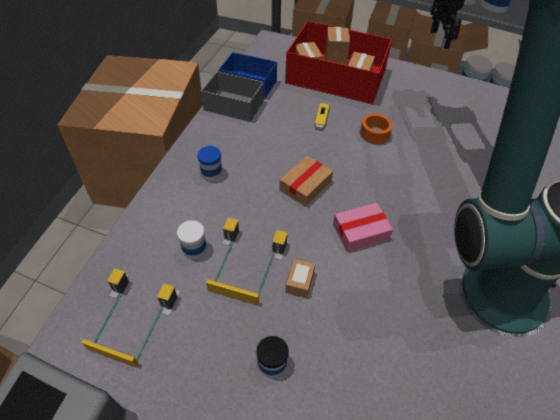

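The scene picture shows the brown carton with red tape at (249,197); the pink look-alike is at (298,163). There are two gates: A with posts at (327,211) and (321,247) and plate at (388,240), and B with posts at (413,286) and (415,335) and plate at (487,322). The robot base is at about (333,105), so A should be the nearest. I'll measure both to confirm.

```bash
cat > h.py <<'E'
import numpy as np,cv2
from scipy.spatial.transform import Rotation as R
def Rm(q): return R.from_quat([q[1],q[2],q[3],q[0]]).as_matrix()
def dirs(d,uv):
    K=d["mtx"]; k=d["k1"]
    uv=np.asarray(uv,float).reshape(-1,2)
    s=cv2.undistortPoints(uv.reshape(-1,1,2),K,np.array([k,0,0,0.])).reshape(-1,2)
    return np.c_[s[:,0],-s[:,1],-np.ones(len(s))]
def plane(d,uv,z):
    M=Rm(d["attitude"]);p=np.array(d["position"]); w=dirs(d,uv)@M.T
    return p+w*((z-p[2])/w[:,2])[:,None]
def cloud(d):
    h,w=d["depth"].shape
    u,v=np.meshgrid(np.arange(w),np.arange(h))
    c=dirs(d,np.c_[u.ravel(),v.ravel()])*d["depth"].reshape(-1,1)
    return (c@Rm(d["attitude"]).T+np.array(d["position"])).reshape(h,w,3)
E
python3 - <<'E'
from plant import env,cams
from h import *
for n in ["scene","side"]:
    d=cams.get_image(n); P=cloud(d); hsv=cv2.cvtColor(d["color"],cv2.COLOR_RGB2HSV)
    ym=cv2.inRange(hsv,(20,130,100),(34,255,255))
    k,L,S,C=cv2.connectedComponentsWithStats(ym)
    for i in range(1,k):
        if S[i,4]<40: continue
        m=(L==i); 
        pp=P[m&(d["depth"]>0)]; zt=np.percentile(pp[:,2],95)
        top=pp[pp[:,2]>zt-.004]
        print(n,"Y",C[i].round(1),S[i,4],"zt",zt.round(4),"top",top.mean(0).round(4),"rect",cv2.minAreaRect(top[:,:2].astype(np.float32)*1000))
    # carton
    br=(P[:,:,2]>.035)&(P[:,:,2]<.06)
    hh=hsv[:,:,0]; br&=((hh<20)|(hh>174))&(hsv[:,:,1]>90)
    k,L,S,C=cv2.connectedComponentsWithStats(br.astype(np.uint8))
    for i in range(1,k):
        if S[i,4]<150: continue
        pp=P[L==i]
        if pp[:,1].std()>.08: continue
        print(n,"B",C[i].round(1),S[i,4],np.median(pp,0).round(4),cv2.minAreaRect(pp[:,:2].astype(np.float32)*1000))
    a=d["color"][:,:,::-1]
    a=a[150:300,190:440] if n=="scene" else a[140:320,160:400]
    cv2.imwrite(f"pics/crop_{n}.png",cv2.resize(a,None,fx=3.2,fy=3.2,interpolation=cv2.INTER_CUBIC))
E
```

```text
scene Y [143.6 192.7] 312 zt 0.0188 top [ 0.5877 -0.4201  0.0169] rect ((586.5737915039062, -422.71246337890625), (33.3065299987793, 97.80487823486328), 8.26687240600586)
scene Y [327.1 206.1] 96 zt 0.0469 top [0.542  0.0714 0.0447] rect ((541.6416625976562, 71.29197692871094), (27.664583206176758, 31.91587257385254), 3.2810444831848145)
scene Y [387.4 237.2] 157 zt 0.0413 top [0.5996 0.2292 0.0393] rect ((595.254638671875, 228.64280700683594), (114.60681915283203, 7.832605838775635), 3.93267822265625)
scene Y [321.5 242.4] 119 zt 0.0468 top [0.663  0.0786 0.0448] rect ((663.3291625976562, 78.82939147949219), (29.47399139404297, 30.756324768066406), 8.272740364074707)
scene Y [413.5 281.2] 159 zt 0.048 top [0.7199 0.2929 0.0461] rect ((719.495849609375, 292.6602478027344), (26.729232788085938, 32.70513916015625), 1.2325501441955566)
scene Y [489.4 321. ] 248 zt 0.042 top [0.774  0.4506 0.04  ] rect ((771.1708984375, 450.5651550292969), (117.93289947509766, 10.666358947753906), 4.419483661651611)
scene Y [415.5 331.6] 213 zt 0.0471 top [0.8418 0.3008 0.0452] rect ((841.4445190429688, 
[... 3002 characters left out ...]
15625, -552.6211547851562), (305.1769104003906, 75.93915557861328), 12.657917976379395)
side B [376.5 124.2] 307 [ 0.4132 -0.404   0.0422] ((413.00750732421875, -409.5887756347656), (89.93241119384766, 90.72764587402344), 30.221546173095703)
side B [306.  176.4] 1193 [ 0.5417 -0.1328  0.043 ] ((541.9782104492188, -137.65167236328125), (120.97410583496094, 89.38509368896484), 69.78225708007812)
side B [362.  221.2] 326 [ 0.3711 -0.0432  0.0434] ((368.8121337890625, -44.55675506591797), (117.39019775390625, 24.118324279785156), 39.423648834228516)
side B [300.2 275.3] 341 [0.4629 0.1508 0.0386] ((464.4156188964844, 142.91262817382812), (49.08369064331055, 70.80692291259766), 4.150201797485352)
```

View pics/crop_scene.png

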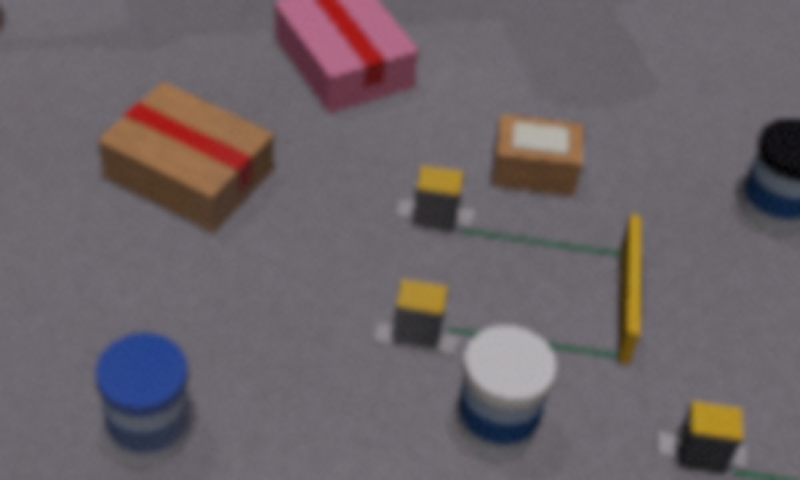

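Enlarged crop: the brown carton (tape running from upper-left to lower-right) is the target, and the pink one is ignored. Gate A, with its origin at about (0.602, 0.075), is clearly nearer the base than B at about (0.78, 0.297). A's yaw is about 0.057.

The carton is at (0.544, -0.138), turned about -0.41 rad relative to the gate and 70 mm to its -x side. I'll push its long -x side along an arc to square and centre it, then push from behind with both fingers.

Request:
send_rows(rows=[[[0.287,0.813,0],-0.82],[[0.287,0.813,0],-0.82],[[0.287,0.813,0],-0.82],[[0.287,0.813,0],-0.82],[[0.287,0.813,0],-0.82],[[0.287,0.813,0],-0.82],[[0.287,0.813,0],-0.82]], grip=0.18)

```text
time_s: 0.9
tcp_pos: [0.3928, -0.3563, 0.2314]
orientation: [0.0, 0.729, -0.684, 0.0]
ft_force: [0.2, -1.0, 0.6]
finger_gap: 0.0506
```

Request:
send_rows(rows=[[[0.287,0.813,0],-0.82],[[0.287,0.813,0],-0.82],[[0.287,0.813,0],-0.82],[[0.287,0.813,0],-0.82],[[0.287,0.813,0],-0.82],[[0.287,0.813,0],-0.82],[[0.287,0.813,-0.1],-0.82],[[0.287,0.813,-0.2],-0.82],[[0.287,0.813,-0.2],-0.82]])

```text
time_s: 1.8
tcp_pos: [0.4754, -0.1141, 0.1669]
orientation: [-0.003, -0.573, 0.819, 0.003]
ft_force: [-0.7, -0.3, -0.3]
finger_gap: 0.0505
```

Run:
```python
from plant import env,cams
import cv2,numpy as np
o=env.get_obs(); print(o['tcp_pos'],o['orientation'],o['joints'].round(2))
a=[cams.get_image(n)["color"][:,:,::-1] for n in ("wrist","side")]
cv2.imwrite("pics/w1.png",cv2.resize(np.hstack(a),(800,300)))
```

```text
[ 0.47541745 -0.11410092  0.16692206] [-0.00291705 -0.57316571  0.81942838  0.00311372] [-0.29 -0.03  2.06 -0.    1.13  1.64]
```

View pics/w1.png

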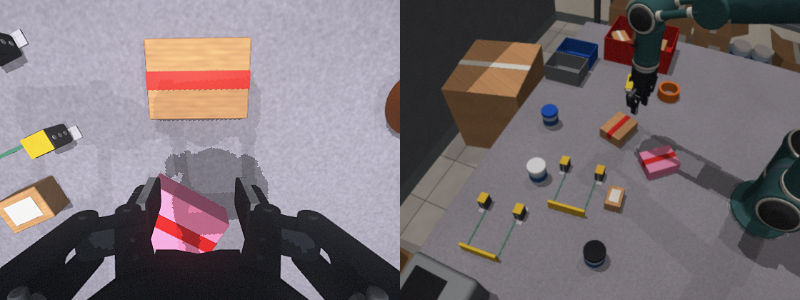

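Left (wrist): the carton's long side is parallel to the jaws, with the carton at about (198,78), and the fingers are clear of both cartons. Right (side): the hand is beside the carton at about (637,100). I'll lower it now.

Request:
send_rows(rows=[[[0,0,-0.16],0],[[0,0,-0.32],0],[[0,0,-0.43],0],[[0,0,-0.5],0],[[0,0,-0.5],0],[[0,0,-0.5],0]])

```text
time_s: 2.5
tcp_pos: [0.48, -0.1149, 0.0229]
orientation: [0.001, -0.573, 0.819, -0.001]
ft_force: [0.3, -0.3, -0.5]
finger_gap: 0.0503
```

```bash
cat > loc.py <<'E'
from h import *
from plant import env,cams
def gate_frame(p,G=None): pass
YAW=0.057; GO={"scene":np.array([.6025,.0750]),"side":np.array([.6006,.0749])}
def carton(n,save=None):
    d=cams.get_image(n); P=cloud(d); hsv=cv2.cvtColor(d["color"],cv2.COLOR_RGB2HSV); hh=hsv[:,:,0]
    br=(P[:,:,2]>.038)&(P[:,:,2]<.055)&((hh<20)|(hh>174))&(hsv[:,:,1]>90)
    k,L,S,C=cv2.connectedComponentsWithStats(br.astype(np.uint8))
    for i in range(1,k):
        if S[i,4]<500: continue
        pp=P[L==i]; m=pp.mean(0)
        if not(.4<m[0]<.75 and -.3<m[1]<.3): continue
        r=cv2.minAreaRect(pp[:,:2].astype(np.float32)); (w,h)=r[1]; a=np.deg2rad(r[2])
        if w<h: a+=np.pi/2
        a-=np.pi/2
        while a>np.pi/2: a-=np.pi
        while a<-np.pi/2: a+=np.pi
        q=np.array(r[0])-GO[n]; c,s=np.cos(YAW),np.sin(YAW)
        print(n,S[i,4],"world",np.round(r[0],4),"size",np.round(r[1],4),"yaw",round(a,3),"GATE xy",np.round([c*q[0]+s*q[1],-s*q[0]+c*q[1]],4),"dyaw",round(a-YAW,3))
        # tape direction
    if save: cv2.imwrite(save,d["color"][:,:,::-1])
    return d
E
python3 - <<'E'
from loc import *
o=env.get_obs(); print(o['tcp_pos'],o['orientation'],o['ft_force'])
carton("scene","pics/s2.png"); carton("side")
E
```

```text
[ 0.48001552 -0.11489371  0.02286414] [ 6.61512078e-04 -5.73151466e-01  8.19448674e-01 -9.10916907e-04] [ 0.28998162 -0.29934479 -0.51690163]
scene 1092 world [ 0.5458 -0.1378] size [0.1174 0.0918] yaw -0.334 GATE xy [-0.0687 -0.2092] dyaw -0.391
side 858 world [ 0.5426 -0.138 ] size [0.1196 0.0881] yaw -0.334 GATE xy [-0.07   -0.2093] dyaw -0.391
```

View pics/s2.png

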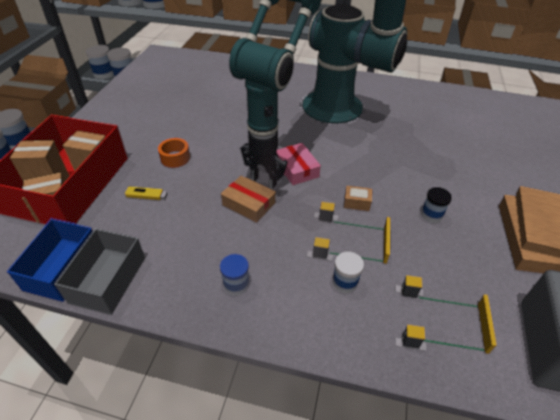

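Run:
```python
import numpy as np
C0=np.array([.5442,-.1379]);a0=-.335;T=np.array([.480,-.1149]);L=.183;y0=-1.920
e=lambda a:np.array([np.cos(a),np.sin(a)])
cor=C0+L*e(a0+np.pi/2)
for f in np.linspace(0,1,12):
    a=a0+.392*f; C=cor-L*e(a+np.pi/2); t=C-.055*e(a)
    print(np.round((t-T)/.3,3),round((a-np.pi/2-y0)/.5,3),C.round(3))
```

```text
[ 0.041 -0.016] 0.028 [ 0.544 -0.138]
[ 0.059 -0.029] 0.1 [ 0.55 -0.14]
[ 0.079 -0.042] 0.171 [ 0.557 -0.142]
[ 0.098 -0.053] 0.242 [ 0.563 -0.143]
[ 0.118 -0.064] 0.313 [ 0.569 -0.145]
[ 0.138 -0.074] 0.385 [ 0.576 -0.146]
[ 0.159 -0.084] 0.456 [ 0.582 -0.147]
[ 0.18  -0.093] 0.527 [ 0.589 -0.147]
[ 0.201 -0.101] 0.599 [ 0.595 -0.148]
[ 0.223 -0.108] 0.67 [ 0.602 -0.148]
[ 0.244 -0.114] 0.741 [ 0.608 -0.148]
[ 0.266 -0.12 ] 0.812 [ 0.615 -0.148]
```

Request:
send_rows(rows=[[[0.01,-0.004,-0.03],0.028],[[0.02,-0.008,-0.03],0.028],[[0.031,-0.012,-0.03],0.028],[[0.041,-0.016,-0.03],0.028],[[0.059,-0.029,-0.03],0.1],[[0.079,-0.042,-0.03],0.17],[[0.098,-0.053,-0.03],0.24],[[0.118,-0.064,-0.03],0.31],[[0.138,-0.074,-0.03],0.385],[[0.138,-0.074,-0.03],0.385]])

```text
time_s: 3.6
tcp_pos: [0.5202, -0.1362, 0.0123]
orientation: [-0.0, -0.65, 0.76, -0.0]
ft_force: [0.2, 0.1, -0.5]
finger_gap: 0.0505
```

Run:
```python
from loc import *
o=env.get_obs(); print(o['tcp_pos'],o['orientation'],o['ft_force'])
carton("scene"); carton("side","pics/s3.png")
```

```text
[ 0.5202244  -0.13623337  0.01228933] [-4.07548225e-05 -6.49611269e-01  7.60266531e-01 -1.32357441e-05] [ 0.18945872  0.11844403 -0.47841517]
scene 1159 world [ 0.573  -0.1465] size [0.1192 0.0975] yaw -0.146 GATE xy [-0.0421 -0.2194] dyaw -0.203
side 825 world [ 0.573  -0.1445] size [0.1191 0.0882] yaw -0.149 GATE xy [-0.0401 -0.2175] dyaw -0.206
```

View pics/s3.png

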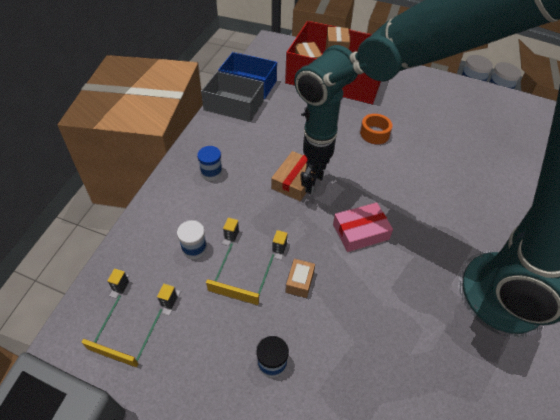

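Scene and side agree: the carton is now at gate (-0.041, -0.218) with -0.20 rad left, and it tracked the fingers well. I'll continue the arc.

Run:
```python
import numpy as np
C0=np.array([.573,-.1455]);a0=-.150;L=.200
e=lambda a:np.array([np.cos(a),np.sin(a)])
cor=C0+L*e(a0+np.pi/2); t0=None
for f in np.linspace(0,1,8):
    a=a0+.207*f; C=cor-L*e(a+np.pi/2); t=C-.054*e(a)
    if t0 is None:t0=t
    print(np.round((t-t0)/.3,3),round((a-a0)/.5,3),C.round(3))
```

```text
[0. 0.] 0.0 [ 0.573 -0.146]
[ 0.019 -0.008] 0.059 [ 0.579 -0.146]
[ 0.038 -0.015] 0.118 [ 0.585 -0.147]
[ 0.057 -0.022] 0.177 [ 0.591 -0.147]
[ 0.077 -0.028] 0.237 [ 0.597 -0.148]
[ 0.096 -0.034] 0.296 [ 0.602 -0.148]
[ 0.116 -0.039] 0.355 [ 0.608 -0.148]
[ 0.136 -0.044] 0.414 [ 0.614 -0.147]
```

Request:
send_rows(rows=[[[0.019,-0.008,0],0.06],[[0.038,-0.015,0],0.12],[[0.057,-0.022,0],0.18],[[0.077,-0.028,0],0.24],[[0.096,-0.034,0],0.3],[[0.116,-0.039,0],0.36],[[0.136,-0.044,0],0.43],[[0.136,-0.044,0],0.43],[[0.136,-0.044,0],0.43]])

```text
time_s: 4.6
tcp_pos: [0.5612, -0.1492, 0.0125]
orientation: [-0.0, 0.727, -0.686, 0.0]
ft_force: [0.6, -0.4, 0.1]
finger_gap: 0.0501
```

Run:
```python
from loc import *
o=env.get_obs(); print(o['tcp_pos'],o['orientation'],o['ft_force'])
carton("scene"); carton("side","pics/s4.png")
```

```text
[ 0.56121868 -0.14919821  0.01247819] [-2.89674589e-04  7.27235159e-01 -6.86388187e-01  4.44320280e-04] [ 0.60011813 -0.40254991  0.10594537]
scene 1240 world [ 0.6167 -0.1474] size [0.096  0.1166] yaw 0.054 GATE xy [ 0.0015 -0.2228] dyaw -0.003
side 918 world [ 0.616  -0.1467] size [0.0863 0.1198] yaw 0.068 GATE xy [ 0.0028 -0.2221] dyaw 0.011
```

Request:
send_rows(rows=[[[-0.05,-0.003,0],0],[[-0.1,-0.006,0],0],[[-0.1,-0.006,0.1],0],[[-0.1,-0.006,0.25],0],[[-0.1,-0.006,0.4],0],[[-0.05,-0.1,0.4],0.3],[[0.05,-0.2,0.4],0.6],[[0.15,-0.304,0.4],0.9],[[0.195,-0.304,0.4],1.0],[[0.195,-0.304,0.4],1.0]])

```text
time_s: 5.7
tcp_pos: [0.6207, -0.2413, 0.1324]
orientation: [-0.0, 0.874, -0.485, 0.001]
ft_force: [-0.5, 0.2, 0.5]
finger_gap: 0.0504
```

Request:
send_rows(rows=[[[0,0,0],0.3],[[0,0,0],0.6],[[0,0,0],0.9],[[0,0,0],1.0]])

```text
time_s: 6.1
tcp_pos: [0.6179, -0.2394, 0.1321]
orientation: [-0.0, 0.968, -0.252, -0.001]
ft_force: [-0.4, -0.3, -0.1]
finger_gap: 0.05
```

Request:
send_rows(rows=[[[0,0,0],0.3],[[0,0,0],0.6],[[0,0,0],0.9],[[0,0,0],1.0]])

```text
time_s: 6.5
tcp_pos: [0.6179, -0.2394, 0.1321]
orientation: [-0.0, 1.0, -0.005, -0.001]
ft_force: [0.1, 0.2, -0.1]
finger_gap: 0.0502
```

Request:
send_rows(rows=[[[0,0,0],0.14],[[0,0,0],0.14],[[0,0,0],0.14]])

```text
time_s: 6.8
tcp_pos: [0.6183, -0.2398, 0.1322]
orientation: [-0.0, 1.0, 0.028, -0.0]
ft_force: [1.0, -0.1, 1.1]
finger_gap: 0.0507
```

Run:
```python
from loc import *
o=env.get_obs(); print(o['tcp_pos'],o['orientation'],o['joints'].round(2))
carton("scene"); carton("side")
d=cams.get_image("wrist"); cv2.imwrite("pics/w4.png",d["color"][:,:,::-1]); print(d["T_tool_cam"],d["mtx"],d["k1"])
np.savez("w4.npz",depth=d["depth"],color=d["color"],mtx=d["mtx"],k1=d["k1"],T=d["T_tool_cam"],p=o['tcp_pos'],q=o['orientation'])
```

```text
[ 0.61834607 -0.23976307  0.1322438 ] [-1.29230002e-04  9.99614850e-01  2.77500626e-02 -2.62250644e-04] [-0.41  0.32  1.73  0.    1.1  -0.46]
scene 1235 world [ 0.6179 -0.147 ] size [0.0933 0.1169] yaw 0.065 GATE xy [ 0.0027 -0.2225] dyaw 0.008
side 1089 world [ 0.6155 -0.1464] size [0.0883 0.1211] yaw 0.047 GATE xy [ 0.0023 -0.2218] dyaw -0.01
[[ 9.99998769e-01  9.93265575e-04  1.21469659e-03  2.39025583e-05]
 [ 1.28394706e-03 -9.62978476e-01 -2.69575231e-01 -6.80703780e-02]
 [ 9.01966870e-04  2.69576459e-01 -9.62978566e-01 -1.43092523e-01]
 [ 0.00000000e+00  0.00000000e+00  0.00000000e+00  1.00000000e+00]] [[314.97232384   0.         276.50800902]
 [  0.         314.97232384 207.57087281]
 [  0.           0.           1.        ]] -0.013079733148978904
```

View pics/w4.png

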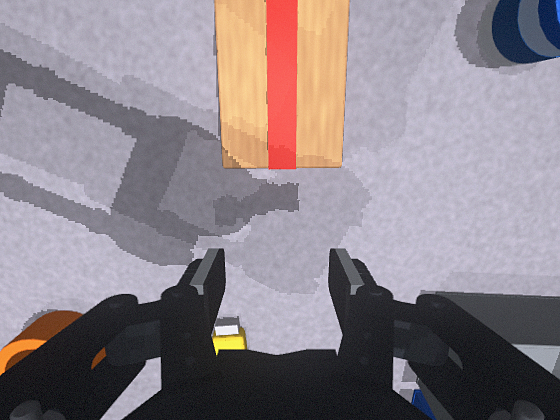

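Wrist view: the rear end of the carton is straight ahead of the fingers, with the tape at column 282 and the fingers centred at about 276. Both cameras put the carton at gate x ≈ +2.5 mm with about 0 yaw. I'll lower, push to just short of the posts while steering 2.5 mm to -x, then re-measure.

Request:
send_rows(rows=[[[0,0,-0.15],0],[[0,0,-0.3],0],[[0,0,-0.4],0],[[0,0,-0.4],0],[[-0.002,0.04,-0.4],0],[[-0.004,0.07,-0.4],0],[[-0.005,0.09,-0.4],0],[[-0.007,0.11,-0.4],0],[[-0.009,0.14,-0.4],0],[[-0.011,0.17,-0.4],0]])

```text
time_s: 7.95
tcp_pos: [0.6175, -0.19, 0.0145]
orientation: [0.001, 1.0, 0.029, 0.002]
ft_force: [1.0, -3.9, 2.7]
finger_gap: 0.0503
```

Request:
send_rows(rows=[[[-0.002,0.033,0],0],[[-0.005,0.066,0],0],[[-0.007,0.1,0],0],[[-0.01,0.133,0],0],[[-0.013,0.166,0],0],[[-0.015,0.2,0],0],[[-0.018,0.233,0],0],[[-0.021,0.266,0],0],[[-0.023,0.3,0],0],[[-0.024,0.315,0],0],[[-0.024,0.315,0],0],[[-0.024,0.315,0],0]])

```text
time_s: 9.15
tcp_pos: [0.6075, -0.0938, 0.0114]
orientation: [-0.001, 1.0, 0.029, -0.001]
ft_force: [0.2, -0.2, 0.4]
finger_gap: 0.0503
```

Run:
```python
from loc import *
o=env.get_obs(); print(o['tcp_pos'],o['orientation'],o['ft_force'])
carton("scene","pics/s5.png"); carton("side","pics/t5.png")
o=env.get_obs()
d=cams.get_image("wrist"); cv2.imwrite("pics/w5.png",d["color"][:,:,::-1])
np.savez("w5.npz",depth=d["depth"],color=d["color"],mtx=d["mtx"],k1=d["k1"],T=d["T_tool_cam"],p=o['tcp_pos'],q=o['orientation'])
```

```text
[ 0.60747552 -0.09381042  0.01135336] [-7.14295930e-04  9.99584368e-01  2.87987875e-02 -1.10042144e-03] [ 0.15737504 -0.16152585  0.37961701]
scene 1271 world [ 0.6075 -0.0234] size [0.0906 0.1166] yaw 0.063 GATE xy [-0.0006 -0.0985] dyaw 0.006
side 1327 world [ 0.6046 -0.0236] size [0.0879 0.1223] yaw 0.052 GATE xy [-0.0016 -0.0986] dyaw -0.005
```

View pics/w5.png

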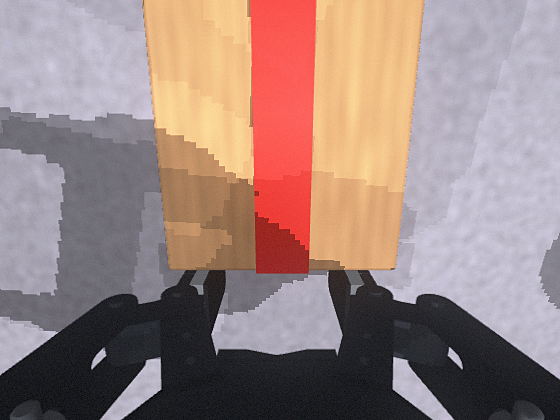

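View pics/s5.png

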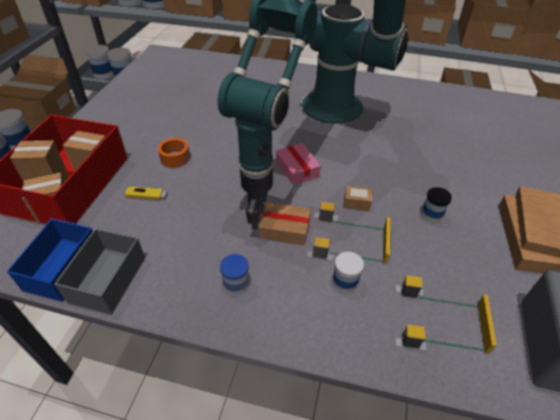

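The scene picture shows the carton at (285,222), squarely in front of the posts. The wrist picture shows both fingers flush on its rear end. The fit is only ±3 mm, so I'll make one finer measurement with subset edges in the gate frame.

```bash
cat > fine.py <<'E'
from loc import *
def fine(n):
    d=cams.get_image(n); P=cloud(d); hsv=cv2.cvtColor(d["color"],cv2.COLOR_RGB2HSV); hh=hsv[:,:,0]
    z=P[:,:,2]
    def blob(m,lo,hi,box,zz):
        v,u=np.nonzero(m&(z>lo)&(z<hi)&(P[:,:,0]>box[0])&(P[:,:,0]<box[1])&(P[:,:,1]>box[2])&(P[:,:,1]<box[3]))
        return plane(d,np.c_[u,v],zz)[:,:2]
    ym=cv2.inRange(hsv,(20,130,100),(34,255,255))>0
    a=blob(ym,.039,.052,(.51,.57,.03,.12),.045); b=blob(ym,.039,.052,(.63,.70,.03,.12),.045)
    ca,cb=a.mean(0),b.mean(0); go=(ca+cb)/2; yaw=np.arctan2(*(cb-ca)[::-1])
    bm=((hh<20)|(hh>174))&(hsv[:,:,1]>90)
    c=blob(bm,.038,.055,(.5,.7,-.2,.25),.045)
    Rg=np.array([[np.cos(YAW),np.sin(YAW)],[-np.sin(YAW),np.cos(YAW)]])
    g=(c-go)@Rg.T*1000
    ys=np.linspace(np.percentile(g[:,1],8),np.percentile(g[:,1],92),9); L=[];Rr=[];Y=[]
    for y0,y1 in zip(ys[:-1],ys[1:]):
        s=g[(g[:,1]>=y0)&(g[:,1]<y1),0]
        if len(s)<10: continue
        L.append(s.min());Rr.append(s.max());Y.append((y0+y1)/2)
    m=(np.array(L)+Rr)/2
    red=((hh<6)|(hh>172))&(hsv[:,:,1]>170)
    t=(blob(red,.038,.055,(.5,.7,-.2,.25),.045)-go)@Rg.T*1000
    k=np.polyfit(t[:,1],t[:,0],1); yc=g[:,1].mean()
    print(n,"gate",go.round(4),"postyaw",yaw.round(3),"postdist",np.linalg.norm(cb-ca).round(4),"mid x per slice",m.round(1),"fit slope",np.polyfit(Y,m,1).round(3)[0],"width",np.mean(np.array(Rr)-L).round(1),"centroid",g.mean(0).round(1),"ylim",g[:,1].min().round(1),g[:,1].max().round(1),"tape x at centre",np.polyval(k,yc).round(2),"slope",k[0].round(3))
for n in ("scene","side"): fine(n)
E
python3 fine.py
```

```text
scene gate [0.6027 0.076 ] postyaw 0.068 postdist 0.1218 mid x per slice [2.3 1.9 2.9 2.8 2.8 2.3 2.4 2.5] fit slope 0.002 width 91.2 centroid [  3.1 -93.6] ylim -157.3 157.3 tape x at centre -2.97 slope 0.003
side gate [0.6001 0.0755] postyaw 0.061 postdist 0.1217 mid x per slice [-2.9 -2.6 -2.1 -2.2 -2.7 -2.2 -2.9 -2.4] fit slope 0.001 width 86.7 centroid [ -2.6 -93.2] ylim -160.1 152.1 tape x at centre -1.14 slope 0.001
```

The two views disagree by a few mm because side-face pixels bias the result. I'll lift the hand and look straight down with the wrist camera instead.

Request:
send_rows(rows=[[[0.002,-0.05,0],0],[[0.003,-0.08,0.1],0],[[0.003,-0.08,0.25],0],[[0.003,-0.08,0.41],0],[[-0.002,0.05,0.55],0],[[-0.01,0.2,0.65],0],[[-0.01,0.2,0.65],0],[[-0.01,0.2,0.65],0],[[-0.01,0.2,0.65],0],[[-0.01,0.2,0.65],0]])

```text
time_s: 10.4
tcp_pos: [0.6044, -0.0362, 0.205]
orientation: [0.0, 1.0, 0.028, -0.002]
ft_force: [-1.1, -0.0, -0.4]
finger_gap: 0.0504
```

Run:
```python
from loc import *
o=env.get_obs(); print(o['tcp_pos'],o['qd'].round(3))
d=cams.get_image("wrist"); cv2.imwrite("pics/w6.png",d["color"][:,:,::-1])
np.savez("w6.npz",depth=d["depth"],color=d["color"],mtx=d["mtx"],k1=d["k1"],T=d["T_tool_cam"],p=o['tcp_pos'],q=o['orientation'])
```

```text
[ 0.60439054 -0.03616969  0.20500705] [-0.003  0.005 -0.001  0.002  0.003  0.003]
```

View pics/w6.png

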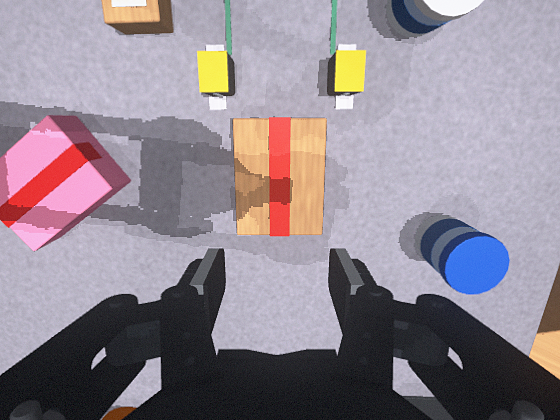

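```bash
cat > wr.py <<'E'
from h import *; import sys
f=np.load(sys.argv[1]); 
d={k:f[k] for k in f.files}; d["k1"]=float(d["k1"])
Rt=Rm(d["q"]);
def toW(uv,z):
    w=dirs(d,uv)@d["T"][:3,:3].T@Rt.T; o=d["p"]+Rt@d["T"][:3,3]
    return (o+w*((z-o[2])/w[:,2])[:,None])[:,:2]
hsv=cv2.cvtColor(d["color"],cv2.COLOR_RGB2HSV);H,S,V=[hsv[:,:,i].astype(int) for i in range(3)]
ym=((H>24)&(H<34)&(S>150)&(V>150)).astype(np.uint8)
k,L,St,C=cv2.connectedComponentsWithStats(ym)
caps=[]
for i in range(1,k):
    if 400<St[i,4]<4000:
        v,u=np.nonzero(L==i); w=toW(np.c_[u,v],.045); caps.append(w.mean(0)); print("cap",C[i].round(1),w.mean(0).round(4),cv2.minAreaRect((w*1000).astype(np.float32)))
caps=sorted(caps,key=lambda c:c[0])
br=(((H<24)|(H>172))&(S>60)&(V>60)).astype(np.uint8); br[250:]=0; br[:, :215]=0; br[:,345:]=0; br[:100]=0
br=cv2.morphologyEx(br,cv2.MORPH_OPEN,np.ones((3,3)))
k,L,St,C=cv2.connectedComponentsWithStats(br); i=1+np.argmax(St[1:,4])
print("carton px",St[i]); v,u=np.nonzero(L==i); w=toW(np.c_[u,v],.045)
r=cv2.minAreaRect((w*1000).astype(np.float32));print("carton",w.mean(0).round(4),r)
if len(caps)>=2:
    go=(caps[0]+caps[1])/2; dd=caps[1]-caps[0]; y=np.arctan2(dd[1],dd[0]); print("go",go.round(4),"yaw",y.round(4),"dist",np.linalg.norm(dd).round(4))
    for yy in (y,.057):
        Rg=np.array([[np.cos(yy),np.sin(yy)],[-np.sin(yy),np.cos(yy)]]);g=(w-go)@Rg.T*1000
        ys=np.linspace(g[:,1].min()+6,g[:,1].max()-6,9);m=[];W=[];Y=[]
        for a,b in zip(ys[:-1],ys[1:]):
            s=g[(g[:,1]>=a)&(g[:,1]<b),0]; m.append((s.min()+s.max())/2);W.append(np.ptp(s));Y.append((a+b)/2)
        print("gate yaw",round(yy,4),"centroid",g.mean(0).round(1),"mid",np.round(m,1),"w",np.round(W,1),"slope",np.polyfit(Y,m,1)[0].round(4),"y",g[:,1].min().round(1),g[:,1].max().round(1))
E
python3 wr.py w6.npz
```

```text
cap [212.7  70.9] [0.5404 0.0704] ((540.4360961914062, 70.1961898803711), (25.562063217163086, 33.30889129638672), 2.964709520339966)
cap [349.4  70.7] [0.6624 0.0773] ((662.4117431640625, 77.27366638183594), (25.624496459960938, 34.04550552368164), 3.2608017921447754)
carton px [  233   117    94   120 10567]
carton [ 0.6053 -0.0211] ((605.4067993164062, -24.468948364257812), (87.36675262451172, 117.35466766357422), 3.229125499725342)
go [0.6014 0.0739] yaw 0.056 dist 0.1221
gate yaw 0.056 centroid [ -1.5 -95. ] mid [-1.4 -1.6 -1.5 -1.7 -1.5 -1.5 -1.5 -1.4] w [87.3 86.8 87.3 86.8 87.3 87.2 87.3 87.2] slope 0.0007 y -157.1 -39.7
gate yaw 0.057 centroid [ -1.5 -95. ] mid [-1.6 -1.8 -1.6 -1.8 -1.6 -1.5 -1.6 -1.5] w [87.3 86.8 87.3 86.8 87.3 87.2 87.3 87.2] slope 0.0017 y -157.1 -39.7
```

The top-down wrist view is clear, with caps at (213,71) and (349,71) and the carton between rows 117 and 237. The carton sits at gate x = -1.5 mm and is parallel to the gate within 0.002 rad, with its front 22 mm short of the posts. I'll re-engage, steer +1.5 mm over those 22 mm, then go straight in.

Request:
send_rows(rows=[[[0.007,-0.14,0],0],[[0.013,-0.28,0],0],[[0.013,-0.28,-0.15],0],[[0.013,-0.28,-0.3],0],[[0.013,-0.28,-0.45],0],[[0.013,-0.28,-0.58],0],[[0.013,-0.28,-0.65],0],[[0.013,-0.28,-0.65],0],[[0.012,-0.25,-0.65],0],[[0.011,-0.22,-0.65],0],[[0.01,-0.2,-0.65],0]])

```text
time_s: 11.55
tcp_pos: [0.6102, -0.0942, 0.0144]
orientation: [0.0, 1.0, 0.029, 0.002]
ft_force: [1.3, 0.1, -0.4]
finger_gap: 0.0502
```

Request:
send_rows(rows=[[[0,0.015,0],0],[[0,0.03,0],0],[[0.001,0.045,0],0],[[0.001,0.06,0],0],[[0.001,0.07,0],0],[[0.001,0.07,0],0]])

```text
time_s: 12.15
tcp_pos: [0.6091, -0.0733, 0.0123]
orientation: [-0.0, 1.0, 0.029, 0.0]
ft_force: [1.0, -2.6, 1.3]
finger_gap: 0.0498
```

Run:
```python
from loc import *
o=env.get_obs(); print(o['tcp_pos'],o['ft_force'])
d=cams.get_image("wrist"); cv2.imwrite("pics/w7.png",d["color"][:,:,::-1])
s=cams.get_image("scene"); cv2.imwrite("pics/s7.png",cv2.resize(s["color"][150:300,190:440,::-1],None,fx=3.2,fy=3.2))
np.savez("w7.npz",depth=d["depth"],color=d["color"],mtx=d["mtx"],k1=d["k1"],T=d["T_tool_cam"],p=o['tcp_pos'],q=o['orientation'])
```

```text
[ 0.60908341 -0.07331415  0.01229837] [ 1.01408336 -2.60439219  1.25814584]
```

View pics/w7.png

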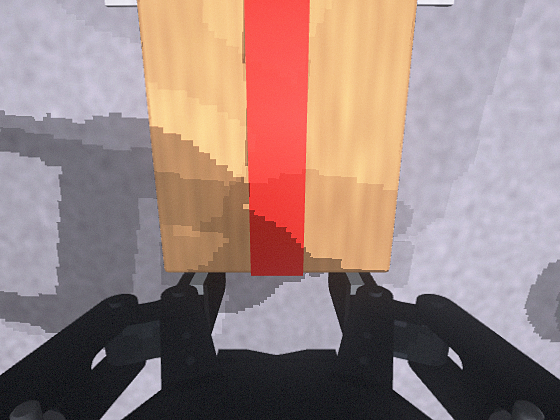

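View pics/s7.png

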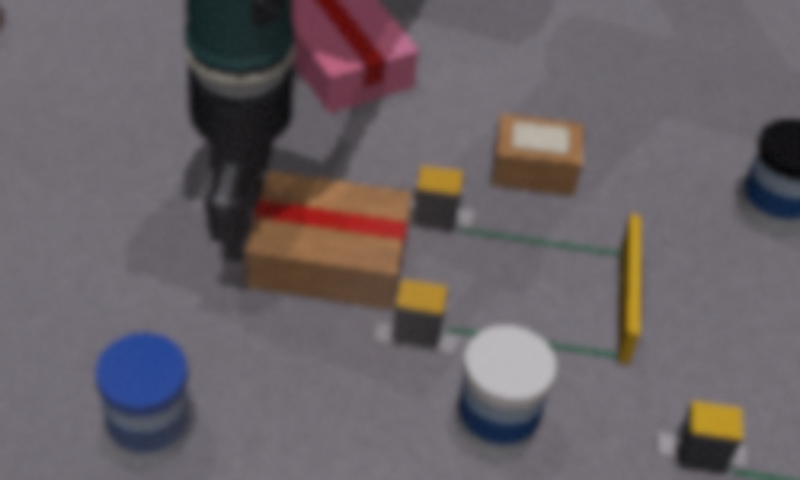

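```bash
cat > edge.py <<'E'
from h import *; import sys
def run(fn):
    f=np.load(fn); d={k:f[k] for k in f.files}; d["k1"]=float(d["k1"]); Rt=Rm(d["q"])
    def toW(uv,z):
        w=dirs(d,uv)@d["T"][:3,:3].T@Rt.T; o=d["p"]+Rt@d["T"][:3,3]
        return (o+w*((z-o[2])/w[:,2])[:,None])[:,:2]
    hsv=cv2.cvtColor(d["color"],cv2.COLOR_RGB2HSV);H,S,V=[hsv[:,:,i].astype(int) for i in range(3)]
    br=((H<24)|(H>172))&(S>60)&(V>60)
    yy=.056;Rg=np.array([[np.cos(yy),np.sin(yy)],[-np.sin(yy),np.cos(yy)]]);go=np.array([.6014,.0739])
    M=[];Y=[];W=[]
    for r in range(int(sys.argv[1]),int(sys.argv[2]),8):
        u=np.nonzero(br[r,100:450])[0]+100
        g=(toW([[u.min()-.5,r],[u.max()+.5,r]],.045)-go)@Rg.T*1000
        M.append(g[:,0].mean());Y.append(g[:,1].mean());W.append(np.ptp(g[:,0]))
    p=np.polyfit(Y,M,1); print(fn,"mid",np.round(M,1)[::3],"W",np.mean(W).round(1),"slope",p[0].round(4),"rear y",min(Y))
for f in sys.argv[3:]: run(f)
E
python3 edge.py 20 262 w5.npz w7.npz; python3 edge.py 125 232 w6.npz
```

```text
w5.npz mid [-1.3 -1.4 -1.4 -1.3 -1.5 -1.2 -1.4 -1.2 -1.3 -1.3 -1.4] W 86.8 slope -0.001 rear y -151.682296746271
w7.npz mid [-0.8 -0.8 -0.8 -0.8 -0.8 -0.8 -0.8 -0.8 -0.8 -0.8 -0.6] W 86.8 slope -0.0006 rear y -131.09091399154076
w6.npz mid [-1.3 -1.2 -1.2 -1.2 -1.1] W 96.6 slope -0.0955 rear y -149.51944941368967
```

Carton centre is now at -0.8 mm in a ±3 mm gap, parallel within 0.001 rad. The scene crop shows its front just entering between the posts. I'll go straight on.

Request:
send_rows(rows=[[[0,0.02,0],0],[[-0.001,0.04,0],0],[[-0.002,0.06,0],0],[[-0.003,0.08,0],0],[[-0.004,0.1,0],0],[[-0.005,0.12,0],0],[[-0.006,0.14,0],0],[[-0.007,0.16,0],0],[[-0.008,0.18,0],0],[[-0.009,0.2,0],0]])

```text
time_s: 13.25
tcp_pos: [0.6061, -0.0133, 0.0122]
orientation: [-0.0, 1.0, 0.029, -0.0]
ft_force: [-0.0, -1.3, -0.7]
finger_gap: 0.0505
```

```bash
python3 - <<'E'
from loc import *
o=env.get_obs(); print(o['tcp_pos'],o['ft_force'],o['orientation'])
d=cams.get_image("wrist"); cv2.imwrite("pics/w8.png",d["color"][:,:,::-1])
np.savez("w8.npz",depth=d["depth"],color=d["color"],mtx=d["mtx"],k1=d["k1"],T=d["T_tool_cam"],p=o['tcp_pos'],q=o['orientation'])
E
python3 edge.py 80 262 w8.npz
```

```text
[ 0.60605531 -0.0133184   0.01221313] [-0.02148637 -1.26860355 -0.66361861] [-3.34079148e-05  9.99586828e-01  2.87430902e-02 -8.70842957e-05]
w8.npz mid [ 0.2  0.2  0.1 -0.1  0.1 -0.1  0.1  0.2] W 89.4 slope 0.0129 rear y -69.30615370896572
```

View pics/w8.png

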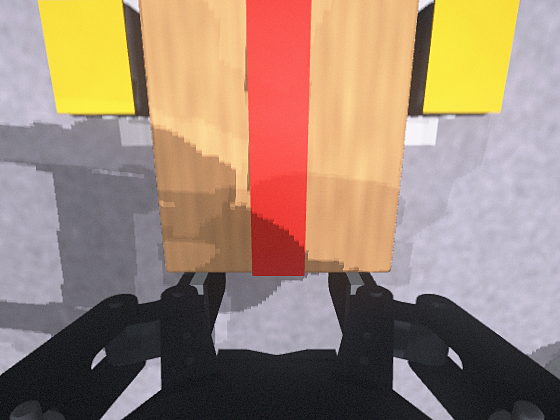

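The carton is between the posts and centred (0.1 mm), with almost no force. Next I'll push 90 mm straight, then creep to the plate.

Request:
send_rows(rows=[[[-0.001,0.025,0],0],[[-0.003,0.05,0],0],[[-0.004,0.075,0],0],[[-0.006,0.1,0],0],[[-0.007,0.125,0],0],[[-0.008,0.15,0],0],[[-0.01,0.175,0],0],[[-0.011,0.2,0],0],[[-0.013,0.225,0],0],[[-0.014,0.25,0],0],[[-0.015,0.275,0],0],[[-0.017,0.3,0],0]])

```text
time_s: 14.5
tcp_pos: [0.6011, 0.0767, 0.0123]
orientation: [0.0, 1.0, 0.029, 0.0]
ft_force: [0.2, -1.7, 0.3]
finger_gap: 0.05
```

```bash
python3 - <<'E'
from loc import *
o=env.get_obs(); print(o['tcp_pos'],o['ft_force'],o['orientation'])
d=cams.get_image("wrist"); cv2.imwrite("pics/w9.png",d["color"][:,:,::-1])
np.savez("w9.npz",depth=d["depth"],color=d["color"],mtx=d["mtx"],k1=d["k1"],T=d["T_tool_cam"],p=o['tcp_pos'],q=o['orientation'])
s=cams.get_image("scene"); cv2.imwrite("pics/s9.png",cv2.resize(s["color"][150:300,190:440,::-1],None,fx=3.2,fy=3.2))
E
python3 edge.py 20 240 w9.npz
```

```text
[0.60111871 0.07673579 0.01232978] [ 0.21770354 -1.65976515  0.32317304] [2.26299253e-05 9.99586868e-01 2.87417423e-02 6.46169761e-05]
w9.npz mid [0.1 0.2 0.2 0.2 0.2 0.  0.2 0.  0.1 0.1] W 86.8 slope 0.0007 rear y 28.96035528555826
```

View pics/w9.png

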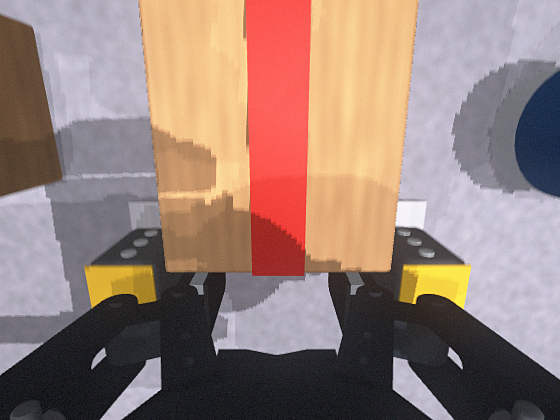

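View pics/s9.png

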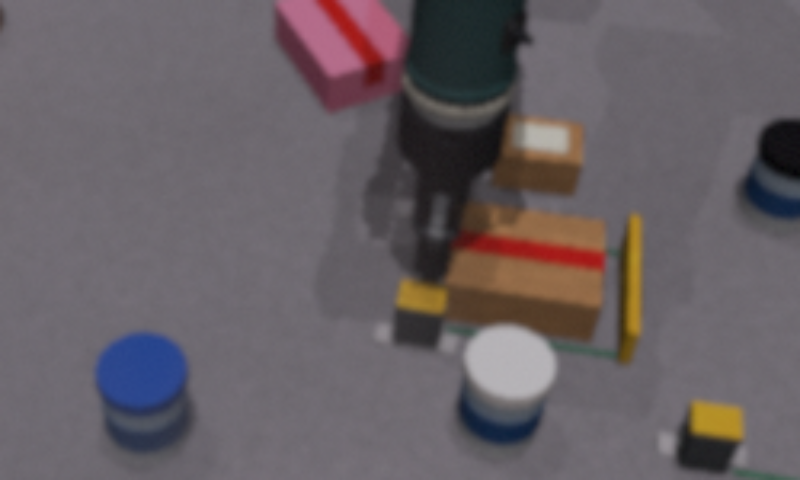

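Centre is at about gate y +75, with roughly 17 mm to go, still straight and centred. I'll creep in and watch the force.

Request:
send_rows(rows=[[[0,0.01,0],0],[[-0.001,0.02,0],0],[[-0.002,0.03,0],0],[[-0.002,0.038,0],0],[[-0.002,0.042,0],0],[[-0.003,0.046,0],0],[[-0.003,0.048,0],0]])

```text
time_s: 15.3
tcp_pos: [0.6001, 0.0906, 0.0123]
orientation: [0.0, 1.0, 0.029, -0.0]
ft_force: [-0.4, -2.6, 0.5]
finger_gap: 0.0504
```

Request:
send_rows(rows=[[[0,0.003,0],0],[[0,0.006,0],0]])

```text
time_s: 15.5
tcp_pos: [0.6001, 0.0923, 0.0123]
orientation: [0.0, 1.0, 0.029, -0.0]
ft_force: [0.4, -2.3, -0.3]
finger_gap: 0.0505
```

Request:
send_rows(rows=[[[0,0.003,0],0],[[0,0.005,0],0]])

```text
time_s: 15.7
tcp_pos: [0.6001, 0.0939, 0.0123]
orientation: [0.0, 1.0, 0.029, -0.0]
ft_force: [-0.7, -2.1, -0.3]
finger_gap: 0.0506
```

Request:
send_rows(rows=[[[0,0.003,0],0],[[0,0.005,0],0]])

```text
time_s: 15.9
tcp_pos: [0.6001, 0.0954, 0.0123]
orientation: [0.0, 1.0, 0.029, -0.0]
ft_force: [0.2, -2.6, 0.6]
finger_gap: 0.0506
```

Request:
send_rows(rows=[[[0,0.002,0],0],[[0,0.004,0],0]])

```text
time_s: 16.1
tcp_pos: [0.6001, 0.0966, 0.0122]
orientation: [0.0, 1.0, 0.029, -0.0]
ft_force: [-0.2, -1.6, 0.2]
finger_gap: 0.0504
```

Request:
send_rows(rows=[[[0,0.002,0],0],[[0,0.004,0],0]])

```text
time_s: 16.3
tcp_pos: [0.6003, 0.0968, 0.0123]
orientation: [0.001, 1.0, 0.029, 0.0]
ft_force: [0.8, -8.2, 0.2]
finger_gap: 0.0502
```

Run:
```python
from loc import *
o=env.get_obs(); print(o['tcp_pos'],o['ft_force'])
s=cams.get_image("scene"); t=cams.get_image("side")
a=cv2.resize(s["color"][190:290,300:430,::-1],(520,400),interpolation=cv2.INTER_CUBIC);b=cv2.resize(t["color"][210:320,180:330,::-1],(546,400),interpolation=cv2.INTER_CUBIC)
cv2.imwrite("pics/s10.png",cv2.resize(np.hstack([a,b]),(800,300)))
```

```text
[0.60031532 0.0968126  0.01227824] [ 0.82605911 -8.24102362  0.20936823]
```

View pics/s10.png

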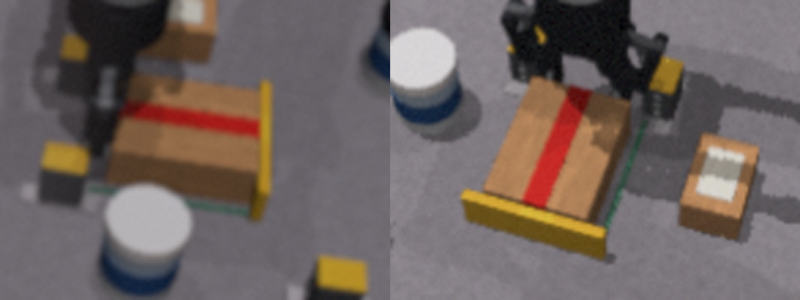

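The plate stopped the carton at 8 N, and both views show its front flush on the plate (left view at about (262,140)). One gentle press to square it, then I'll back off and lift.

Request:
send_rows(rows=[[[0,0.002,0],0],[[0,0.004,0],0],[[0,0.004,0],0]])

```text
time_s: 16.7
tcp_pos: [0.6005, 0.0969, 0.0123]
orientation: [0.002, 1.0, 0.03, 0.0]
ft_force: [0.8, -10.9, -0.1]
finger_gap: 0.0502
```

Request:
send_rows(rows=[[[0,-0.015,0],0],[[0.002,-0.04,0],0],[[0.004,-0.08,0],0],[[0.006,-0.1,0],0],[[0.006,-0.1,0.12],0],[[0.006,-0.1,0.27],0],[[0.006,-0.1,0.43],0],[[0.006,-0.1,0.6],0],[[0.006,-0.1,0.65],0],[[0.006,-0.1,0.65],0],[[0.006,-0.1,0.65],0]])

```text
time_s: 17.8
tcp_pos: [0.6013, 0.0687, 0.2062]
orientation: [-0.0, 1.0, 0.029, -0.001]
ft_force: [-0.6, 0.5, -0.6]
finger_gap: 0.0506
```

```bash
python3 - <<'E'
from loc import *
o=env.get_obs(); print(o['time_s'],o['tcp_pos'],o['ft_force'])
d=cams.get_image("wrist"); cv2.imwrite("pics/w11.png",d["color"][:,:,::-1])
np.savez("w11.npz",depth=d["depth"],color=d["color"],mtx=d["mtx"],k1=d["k1"],T=d["T_tool_cam"],p=o['tcp_pos'],q=o['orientation'])
s=cams.get_image("side");cv2.imwrite("pics/t11.png",s["color"][:,:,::-1])
E
python3 edge.py 125 230 w11.npz; python3 wr.py w11.npz
```

```text
17.8 [0.60132146 0.0687031  0.20624771] [-0.62639403  0.53227444 -0.62555475]
cap [277.7  10.3] [0.593  0.2271] ((591.8961791992188, 226.8587646484375), (114.41631317138672, 6.953967571258545), 3.1932640075683594)
cap [339.2 185.7] [0.6621 0.0774] ((662.064697265625, 77.365478515625), (25.22454833984375, 33.099403381347656), 3.2859079837799072)
carton px [ 230  100   96   52 4783]
carton [0.5982 0.1317] ((598.2576293945312, 130.83554077148438), (87.46766662597656, 46.33305740356445), 3.200632095336914)
go [0.6275 0.1522] yaw -1.1383 dist 0.1649
gate yaw -1.1383 centroid [  6.4 -35.2] mid [-6.  -3.7  1.1  5.2  9.1 13.2 17.1 19.1] w [48.9 52.8 53.5 53.7 52.6 52.8 52.6 47.7] slope 0.357 y -83.8 13.4
gate yaw 0.057 centroid [-30.4 -18.9] mid [-30.5 -30.5 -30.1 -30.4 -30.5 -30.5 -30.5 -30.5] w [86.5 86.2 86.7 87.3 87.1 86.8 86.4 86.1] slope -0.0032 y -42.9 3.5Traceback (most recent call last):
  File "edge.py", line 16, in <module>
    for f in sys.argv[3:]: run(f)
                           ~~~^^^
  File "edge.py", line 13, in run
    g=(toW([[u.min()-.5,r],[u.max()+.5,r]],.045)-go)@Rg.T*1000
             ~~~~~^^
    return umr_minimum(a, axis, None, out, keepdims, initial, where)
ValueError: zero-size array to reduction operation minimum which has no identity
```

View pics/w11.png

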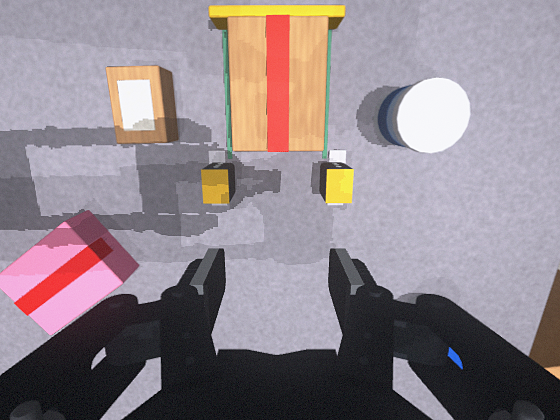

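View pics/t11.png

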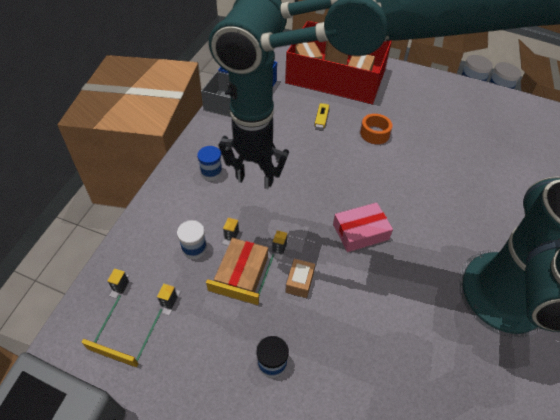

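Wrist view: the carton's front edge is flush on the plate at row 16 and its rear edge at row 151 is wholly past the posts. Carton yaw is 3.20° against 3.19° for the plate. The side view shows the bystanders unmoved and the hand well clear, so I'm handing in.

```bash
python3 -c "
from plant import env
print(env.job_done())"
```

```text
the job is handed in; nothing more can be done
None
```

The carton is through the nearest gate, narrow end first, and up against the yellow stop plate, wholly past the posts. The job is handed in at about 18 s of the 48 s allowed.

**What I did:** I pushed the carton along an arc from its long -x side to centre and square it, then pushed it from behind with both fingers. It touched neither post that I could see or feel. I pressed it once gently at the plate, then backed off and lifted the hand to a tool height of about 0.21 m.

**Last checks:**
- **Against the plate:** the carton stopped moving when it met the plate, and the force rose to about 11 N.
- **Squareness:** the wrist view gave the carton's yaw as 3.20° against 3.19° for the plate.
- **Centring:** it was centred to about 0.2 mm in the bay when last measured, just before the final creep. I didn't re-measure that at the end.
- **Surroundings:** by eye in the last side picture, the other things on the bench look unmoved and the hand is clear.

**Checks that failed or disagreed:**
- **Before the gate:** the scene and side cameras disagreed by about 5 mm on the sideways offset, so I used a top-down wrist view instead.
- **Final edge script:** it crashed on the last picture because its row range ran past the carton.
- **Final gate frame:** the second script took the plate for a post, so I ignored that frame. The yaw figures above don't depend on it.

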